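Roll the pipe offcut to the cut line under a float

TASK

Pick up the wooden float by its grip, lay its flat sole on top of the grey pipe and, pressing lightly, roll the pipe under the sole over the low strip to the red line on the marking board, bringing it to a stop there under the float so that the pipe lies along and on top of the line. The pipe is thin and cleaned for gluing: keep the fingers off it, do not shove it with the float's edge, and never press on it harder than 18 N, the float's own weight included. Then lift the float off and lay it flat on the bench beside the board, leaving the pipe on the line and everything else where it was.

Things in the scene. Friction and masses are not known exactly. Their poses are not given: they have to be found in the camera images.
- board: white marking board fixed on the bench, 190 (its x) x 320 (its y) x 12 mm thick; origin under its centre. The pipe rolls along the board's y.
- strip_mid (a point): point on the board's top surface at its middle, under the crest of a low steel strip that runs all along the board's x. Two gentle bevels (about 1 in 7) meet in the crest; the strip is set in to an unmeasured depth: the crest stands 1.5 to 6 mm above the board's top, the strip is 22 to 86 mm wide in y. The pipe rises and falls over it and runs off down the bevel if the sole loses it.
- mark: red painted line on the board's top, 5 mm wide in its y and 184 mm long along its x, flat; origin at its middle on the board's top surface. Its axes are parallel to the board's. It lies on one side of the strip and the pipe starts on the other; which side varies.
- pipe_center (a point): centre of the grey pipe (orange stripe along it), outside diameter 48 mm, 150 mm long, about 0.2 to 0.45 kg, lying on the board; x along the pipe's axis, starting roughly parallel to the board's x; y and z turn with it as it rolls. With a sole pressed on top it rolls without slipping: the pipe's centre goes half as far as the float.
- float_grip (a point): centre of the upper part of the float's upright square wooden grip, 55 mm above the sole. z up; x and y are the float's axes: grip 40 mm wide along y (the faces to pinch), 60 mm along x, from 16 to 80 mm above the sole.
- float_sole (a point): centre of the float's flat underside. The sole is a rubber-faced plate 80 mm along x, 200 mm along y (the way to roll), plate 16 mm thick with the grip upright in its middle; the whole float weighs about 0.35 kg. It starts flat on the bench at one side of the board.
- tray: lime green open tray with fittings in it, 100 x 170 x 40 mm, at the other side of the board; leave alone. Origin under its centre.
- jar: jar with blue cap, 64 mm across, 85 mm tall, behind the board; leave alone. Origin under its centre.
- driver: screwdriver lying behind the board; leave alone.
Things that resemble listed ones, but are neither listed nor needed, are in the scene too. Of the things that look like the part that bears pipe_center, the largest one is meant.

How it is judged (in metres and radians):
On the way, in this order (a step that is already met when the one before it is completed fails the run):
1. the float's sole is laid on top of the pipe (contact force between float and pipe above 0.5 N and angle between float_sole's own z axis and vertical below 0.15 rad), for 0.1 s.
2. the pipe is brought to a stop on the line under the float (contact force between float and pipe above 0.5 N and linear speed of pipe below 0.02 m/s and y of pipe_center in the frame of mark between -0.006 and 0.006 m), for 0.2 s.
At the end, for the whole second after the job is handed in: The pipe lies at rest on the board, its centre within 6 mm of the red line across it and 30 mm along it, its axis within 0.12 rad of the line; the float lies flat and still on the bench (y of pipe_center in the frame of mark between -0.006 and 0.006 m and x of pipe_center in the frame of mark between -0.03 and 0.03 m and z of pipe_center in the frame of mark below 0.027 m and angle between the x axis of pipe_center and the x axis of mark, either way round below 0.12 rad and linear speed of each of pipe, float below 0.01 m/s and height (world z) of float_sole below 0.006 m and angle between float_sole's own z axis and vertical below 0.05 rad); the robot touches nothing.
It fails at once if the float presses on the pipe harder than 18 N, its own weight included (contact force between float and pipe above 18 N).
It fails at once if the robot itself touches the pipe (contact force between any of the fingers, the arm and pipe above 0.3 N).
It fails at once if the float shoves the pipe from the side (touching it with the sole's middle less than 17 mm above the pipe's centre) or with a tilted sole (contact force between float and pipe above 0.3 N and (angle between float_sole's own z axis and vertical above 0.25 rad or not (height (world z) of float_sole above 0.053 m))).
It fails at once if a bystander is moved by more than 15 mm (distance of any of tray, jar, driver from where it was at the start of the episode above 0.015 m).
It also fails if it takes over 72 s, if anything falls off the work surface, if the arm or the gripper's body presses on something with over 40 N, if the wrist force passes 120 N, or if a joint passes its speed limit or range.

ROBOT

A 6-joint arm with a two-finger parallel gripper is mounted at the origin on the work surface. World frame = base frame: x ahead of the robot, y to its left, z up, the work surface at z = 0. Lengths are in mm, angles in rad, forces in N, time in s.
With the tool pointing down it reaches from about 300 to 775 mm from the base axis. Payload 14.6 kg.
Tool frame: the origin (TCP) lies midway between the tips of the shut fingers; the grasp point (between the pads) lies 19 mm behind it (manip.tcp_to_grasp is the distance from the TCP to the grasp point, in mm); z points along the fingers, x is the direction in which the jaws open and shut, and the axes are right-handed (so a half turn about z gives the same grasp; the last joint's range is limited). The gripper opens to 94 mm and grips with 3 to 60 N. Pads are 16 mm wide; open, the fingers measure 119 mm over their backs; the gripper's body (75 mm by 177 mm) begins 78 mm behind the grasp point.
Start: joints at [1.194, 0.3, 1.521, -0, 1.321, -0.067], TCP at [167.675, 523.808, 205.446] pointing down, gripper open.
Joint ranges: [-3.03, 3.03], [-0.79, 2.21], [0.23, 2.52], [-1.04, 4.18], [0, 3.07], [-2.55, 2.55]. Speed limits (rad/s): [2.22, 2.22, 2.57, 3.14, 3.14, 3.14].

INTERFACE

Orientations are given as [roll, pitch, yaw] about the fixed x, y, z axes, in that order (R = Rz(yaw) Ry(pitch) Rx(roll)).
In Python, from cell import manip gives the robot as it stands.
- The arm moves only by the tool arm_command, never from a script. Its argument "steps" is a list of rows, each a list of 3 entries, a list of its own where there are three numbers: the opening, from 0 (shut) to 1 (fully open), then the shift along the tool's x, y, z in cm, then the turn about the tool's z in rad. A call has 1 to 5 rows; each row shifts and turns the commanded pose from where the row before left it, along the tool's axes as they then stand; what a row does not reach is not made up. A row lasts 1/12 s, in which the tool goes at most 41.7 mm and 7.16 degrees, less where a joint would pass 70% of its speed; a pose out of reach is approached as far as the arm can. A call with a gripper value outside its range is refused whole. The fingers move at their own pace and stop on an object; "force" is the grip in N (left out, the last holds). Time passes only in rows, so rows that do not move let the fingers close. It gives the time, the measured TCP pose, the force and the opening at its end, in the units of the state.
- manip.read_state(): the state, without advancing time (a new reading comes with each control period).
- manip.camera(name): name is "side" or "top" or "wrist"; returns (picture, depth): 384x512x3 uint8, red, green, blue; 384x512 float32, mm along the optical axis (not along the pixel's ray), 0 where there is no reading.
- manip.calibration(name): a dict with "fx", "fy", "cx", "cy" (pixels), "R" (3x3) and "t" (3): a world point X has camera coordinates R X + t; the wrist camera has in their place "tool_from_camera" (4x4, takes a point from camera to tool coordinates, whose origin is the TCP and whose axes are the tool frame's). Camera axes: x right, y down, z forward; pixel columns grow to the right and rows downward; lengths in mm; the calibration is good to about 2 mm. The wrist camera is an equidistant fisheye: a pixel r from the principal point sees the ray r / f radians off the axis. A picture is of the moment at which its call begins: read the wrist's pose just before it. calibration takes no time and is no camera call.
- manip.sign_off(): hands the job in, once; it reports no verdict.
The state is a dict: "clock": time; "joints": joint angles; "qd": joint speeds; "effort": joint torques, N m; "eef_pos": TCP position; "eef_rot": TCP orientation; "wrist_force": force on the tool from outside, world axes, zero at the start; "moment": the same for the moment, N m; "finger_gap": finger opening in mm.
Only numpy, scipy, OpenCV 4.12 (cv2) and the standard library are available. Lean on these libraries where they do the work, as an engineer would, in place of code of your own. Each camera call takes 0.05 s, during which the arm holds its last target.

## Working session

There is one attempt and no reset: what is moved stays moved. The work goes in short steps, Python scripts to look and compute and a tool call to move; the robot and the scene stay as the last step left them, time stands still between calls to the robot, and variables do not carry over. Pictures are saved under pics/ and viewed, and the job is handed in when it is done.

Besides the shell and the picture viewer there is one more tool, called after "Emit:" as name(argument=value, ...) on one line, values as JSON. arm_command: Moves the arm, as the interface text tells. Its arguments: {"type":"object","properties":{"steps":{"type":"array","items":{"type":"array"}},"force":{"type":"number"}},"required":["steps"]}

```bash
ls; mkdir -p pics
python3 - <<'E'
from cell import manip
import cv2,numpy as np
print(manip.read_state())
for n in("top","side"):
    p,d=manip.camera(n); cv2.imwrite(f"pics/{n}0.png",p[:,:,::-1]); np.savez(f"{n}0.npz",p=p,d=d)
    print(n,manip.calibration(n))
print(manip.calibration("wrist"))
E
```

```text
pics
{'clock': 0.0, 'joints': array([ 1.19439750e+00,  3.00437171e-01,  1.52156733e+00, -8.24033714e-06,
        1.32068384e+00, -6.66244913e-02]), 'qd': array([-0.00299711, -0.00078197, -0.00032945, -0.00123233, -0.00110866,
        0.00039523]), 'effort': array([ 4.70326063e-05, -5.31814206e+01, -3.52729189e+01,  7.07810232e-02,
        2.44234741e-02, -1.11682455e-04]), 'eef_pos': array([167.58867038, 523.58019433, 204.9107531 ]), 'eef_rot': array([-3.14152767e+00,  1.09379374e-03,  1.26102407e+00]), 'wrist_force': array([ 0.42658704, -0.05048086, -0.38548116]), 'moment': array([0.02156875, 0.01351614, 0.00890471]), 'finger_gap': 94.07972355920148}
top {'fx': 380.2874395749157, 'fy': 380.2874395749157, 'cx': 253.6178686060483, 'cy': 190.8060940259119, 'R': array([[ 0.01332526, -0.99923009,  0.03690075],
       [-0.98880791, -0.01865267, -0.14802363],
       [ 0.14859796, -0.0345153 , -0.98829517]]), 't': array([-15.90395949, 591.72297745, 858.01334271])}
side {'fx': 382.1509927369612, 'fy': 382.1509927369612, 'cx': 261.33907896102335, 'cy': 195.71812277524677, 'R': array([[-0.98846339, -0.14944925, -0.02459758],
       [-0.0603715 ,  0.53771234, -0.84096416],
       [ 0.13890788, -0.82977729, -0.54053144]]), 't': array([604.01253513,  86.21647028, 803.64183529])}
{'fx': 297.3186396354542, 'fy': 297.3186396354542, 'cx': 250.80164057037226, 'cy': 185.54194478358136, 'tool_from_camera': array([[ 9.99999918e-01, -2.54779782e-04,  3.14962832e-04,
         5.67580728e-01],
       [ 1.58197535e-04,  9.61337769e-01,  2.75371875e-01,
        -8.11731260e+01],
       [-3.72944852e-04, -2.75371803e-01,  9.61337730e-01,
        -1.79920021e+02],
       [ 0.00000000e+00,  0.00000000e+00,  0.00000000e+00,
         1.00000000e+00]])}
```

View pics/top0.png

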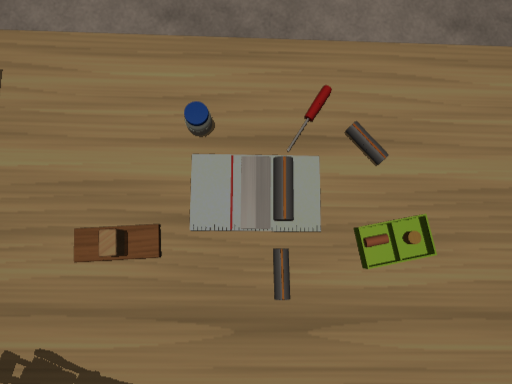

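View pics/side0.png

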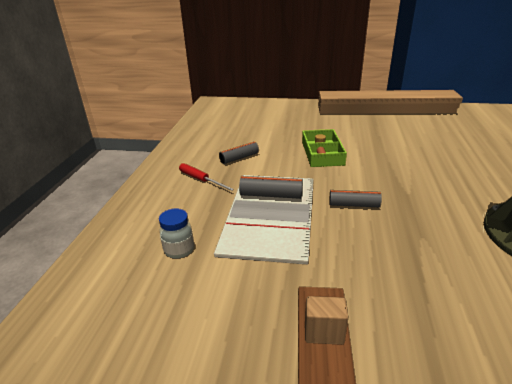

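The top view shows the board at px 190–321 × 154–232, the red line at column 232, the strip at about 240–271 and the pipe at (283,188). The float is at (117,243) with its grip at (109,242), and the tray is at (395,241). Next I measure these.

```bash
cat > h.py <<'E'
import numpy as np,cv2
from cell import manip
def world(n,u,v,d):
    c=manip.calibration(n); pc=np.stack([(u-c['cx'])/c['fx']*d,(v-c['cy'])/c['fy']*d,d],-1)
    return (pc-c['t'])@c['R']
def plane(n,u,v,z):
    c=manip.calibration(n); r=np.stack([(np.asarray(u,float)-c['cx'])/c['fx'],(np.asarray(v,float)-c['cy'])/c['fy'],np.ones(np.shape(u))],-1)@c['R']
    o=-c['R'].T@c['t']; return o+r*((z-o[2])/r[...,2])[...,None]
def comp(m,k=0):
    n,l,s,c=cv2.connectedComponentsWithStats(m.astype(np.uint8)); o=np.argsort(-s[1:,4])+1
    return [(l==i) for i in o]
E
python3 - <<'E'
from h import *
f=np.load("top0.npz");p=f['p'].astype(int);d=f['d'];hsv=cv2.cvtColor(f['p'],cv2.COLOR_RGB2HSV)
v,u=np.mgrid[:384,:512]; W=world("top",u,v,d)
print('bench z',np.median(W[300:340,300:400,2]), np.median(W[60:80,200:400,2]))
R=(p[...,0]>110)&(p[...,1]<60)&(p[...,2]<70); R[:150]=0; R[:, :215]=0;R[:,250:]=0
c=comp(R)[0]; print('red',c.sum(),W[c][:,2].mean())
P=plane("top",u[c],v[c],12.);m=P.mean(0);print(m,cv2.fitLine(P[:,:2].astype(np.float32),cv2.DIST_L2,0,.01,.01).ravel(),np.ptp(P,0))
# board
B=(hsv[...,1]<60)&(hsv[...,2]>100)&(u>180)&(u<330)&(v>145)&(v<240)
B=cv2.morphologyEx(B.astype(np.uint8),cv2.MORPH_CLOSE,np.ones((45,45)))
c=comp(B)[0]; h=cv2.minAreaRect(np.argwhere(c)[:,::-1].astype(np.float32)); print(h)
q=cv2.boxPoints(h); print(plane("top",q[:,0],q[:,1],12.),plane("top",[h[0][0]],[h[0][1]],12.))
# height profile across the board at rows
for r in (165,190,215):
    print(r,[(int(W[r,k,1]),round(float(W[r,k,2]),1)) for k in range(186,326,4)])
# pipe by height
pm=(W[...,2]>30)&(W[...,2]<70)&(u>255)&(u<310)&(v>140)&(v<230)
c=comp(pm)[0];Q=W[c];print('pipe',c.sum(),Q[:,2].max(),Q.mean(0),Q.min(0),Q.max(0))
top=Q[Q[:,2]>np.percentile(Q[:,2],60)];print(top.mean(0),cv2.fitLine(top[:,:2].astype(np.float32),cv2.DIST_L2,0,.01,.01).ravel())
# float
fm=(W[...,2]>8)&(u>60)&(u<170)&(v>215)&(v<270)
c=comp(fm)[0];Q=W[c];g=c&(W[...,2]>70);pl=c&(W[...,2]<25)
print('grip',W[g].mean(0),W[g].min(0),W[g].max(0),np.median(W[pl][:,2]))
for nm,mm,z in(('grip',g,80.),('float',pl|g,16.)):
    h=cv2.minAreaRect(plane("top",u[mm],v[mm],z)[:,:2].astype(np.float32)); print(nm,h)
E
```

```text
bench z -0.11653491096103064 -0.17285246844771257
red 107 21.434550700081264
[603.78878857  47.26288988  12.        ] [9.999509e-01 9.909160e-03 6.037888e+02 4.726289e+01] [178.49766907   4.27490766   0.        ]
((254.99996948242188, 187.99996948242188), (129.99996948242188, 83.99998474121094), -0.0)
[[ 498.50370605  144.40330728   12.        ]
 [ 706.45718371  152.3042773    12.        ]
 [ 714.07441301 -173.34869851   12.        ]
 [ 503.24034778 -170.67111868   12.        ]] [[603.81515586 -10.82617088  12.        ]]
165 [(162, -3.9), (151, 1.9), (140, 10.8), (130, 14.3), (120, 12.4), (110, 14.6), (101, 12.5), (91, 11.5), (81, 13.9), (71, 9.8), (61, 14.5), (51, 14.2), (41, 12.9), (32, 12.1), (22, 11.1), (12, 15.8), (2, 18.3), (-7, 18.7), (-17, 18.2), (-27, 12.4), (-37, 12.1), (-47, 12.8), (-54, 45.1), (-63, 53.4), (-71, 61.3), (-81, 59.0), (-92, 52.6), (-107, 9.1), (-117, 12.1), (-127, 13.1), (-137, 13.2), (-147, 11.2), (-157, 13.3), (-167, 14.2), (-179, 2.5)]
190 [(159, -0.5), (148, 9.9), (138, 12.8), (128, 13.3), (118, 15.0), (109, 12.3), (99, 13.2), (89, 12.0), (79, 11.6), (70
[... 695 characters left out ...]
), (-126, 11.9), (-136, 11.1), (-146, 10.1), (-156, 12.7), (-166, 11.4), (-178, 0.6)]
pipe 1286 64.61259264796445 [598.61720754 -74.33777278  54.45949696] [ 525.44764754 -100.89848987   34.43521406] [676.38383077 -52.46256811  64.61259265]
[599.01392263 -76.85507365  59.59327681] [ 9.9999964e-01  8.2025368e-04  5.9901392e+02 -7.6855072e+01]
grip [466.57817946 306.62838823 102.64833801] [438.02946074  24.76008022  70.3847509 ] [497.6177773  335.39039464 936.14629153] 16.218828800214368
grip ((466.3609924316406, 294.3673400878906), (76.32681274414062, 169.92440795898438), 4.064655303955078)
float ((466.9395751953125, 315.3714294433594), (82.0325698852539, 199.4646759033203), 4.064675807952881)
```

Run:
```python
from h import *
f=np.load("top0.npz");p=f['p'].astype(int);d=f['d']
v,u=np.mgrid[:384,:512]; W=world("top",u,v,d)
g=(W[...,2]>70)&(W[...,2]<95)&(u>80)&(u<150)&(v>215)&(v<270);g=comp(g)[0]
print('grip',g.sum(),cv2.minAreaRect(plane("top",u[g],v[g],80.)[:,:2].astype(np.float32)),np.median(W[g][:,2]))
for r in (175,190,205): 
    print([(k,*p[r,k]) for k in list(range(228,246))+list(range(262,278))])
for k in (229.5,240,255.5,270.5): print(k,plane("top",[k,k,k],[160,190,220],12.)[:,:2].round(1).tolist())
# board edges rows 190
print([(k,p[190,k].sum()) for k in (186,187,188,189,190,191,192,193,318,319,320,321,322,323,324)])
# side view: pipe & red
f=np.load("side0.npz");p=f['p'].astype(int);d=f['d']
W=world("side",u,v,d);print('bench side',np.median(W[300:340,100:200,2]))
R=(p[...,0]>100)&(p[...,1]<70)&(p[...,2]<70)&(v>215)&(v<235)&(u>220)&(u<312);c=comp(R)[0]
P=plane("side",u[c],v[c],12.);print('red side',c.sum(),P.mean(0),cv2.fitLine(P[:,:2].astype(np.float32),cv2.DIST_L2,0,.01,.01).ravel()[:2])
pm=(W[...,2]>30)&(W[...,2]<70)&(u>230)&(u<310)&(v>170)&(v<205);c=comp(pm)[0];Q=W[c];print(Q.min(0),Q.max(0),Q[Q[:,2]>58].mean(0))
g=(W[...,2]>70)&(W[...,2]<95)&(u>295)&(u<355)&(v>285)&(v<350);g=comp(g)[0];Q=W[g]
g2=g&(W[...,2]>77);print('grip side',cv2.minAreaRect(plane("side",u[g2],v[g2],80.)[:,:2].astype(np.float32)))
for k in (260,280): print([(r,*p[r,k]) for r in range(192,226)])
```

```text
grip 508 ((467.1233825683594, 314.28387451171875), (59.40876770019531, 39.24283218383789), 3.7729742527008057) 79.9497935611542
[(228, np.int64(135), np.int64(139), np.int64(133)), (229, np.int64(135), np.int64(139), np.int64(133)), (230, np.int64(135), np.int64(138), np.int64(131)), (231, np.int64(131), np.int64(58), np.int64(54)), (232, np.int64(130), np.int64(32), np.int64(28)), (233, np.int64(134), np.int64(131), np.int64(124)), (234, np.int64(135), np.int64(139), np.int64(132)), (235, np.int64(135), np.int64(139), np.int64(132)), (236, np.int64(135), np.int64(138), np.int64(131)), (237, np.int64(134), np.int64(139), np.int64(133)), (238, np.int64(134), np.int64(138), np.int64(133)), (239, np.int64(135), np.int64(139), np.int64(133)), (240, np.int64(135), np.int64(138), np.int64(131)), (241, np.int64(127), np.int64(121), np.int64(113)), (242, np.int64(126), np.int64(119), np.int64(110)), (243, np.int64(122), np.int64(116), np.int64(106)), (244, np.int64(123), np.int64(116), np.int64(107)), (245, np.int64(126), np.int64(119), np.int64(110)), (262, np.int64(108), np.int64(102), np.
[... 7921 characters left out ...]
64(156), np.int64(144)), (213, np.int64(165), np.int64(158), np.int64(146)), (214, np.int64(166), np.int64(159), np.int64(145)), (215, np.int64(164), np.int64(157), np.int64(144)), (216, np.int64(162), np.int64(155), np.int64(142)), (217, np.int64(162), np.int64(155), np.int64(142)), (218, np.int64(160), np.int64(153), np.int64(140)), (219, np.int64(160), np.int64(151), np.int64(140)), (220, np.int64(170), np.int64(164), np.int64(147)), (221, np.int64(212), np.int64(210), np.int64(182)), (222, np.int64(220), np.int64(218), np.int64(189)), (223, np.int64(218), np.int64(218), np.int64(189)), (224, np.int64(219), np.int64(223), np.int64(194)), (225, np.int64(220), np.int64(231), np.int64(201))]
```

```bash
python3 -c "
import cv2
a=cv2.imread('pics/top0.png')[145:240,180:330];cv2.imwrite('pics/topz.png',cv2.resize(a,None,fx=5,fy=5,interpolation=2))"
```

```text
(no output)
```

View pics/topz.png

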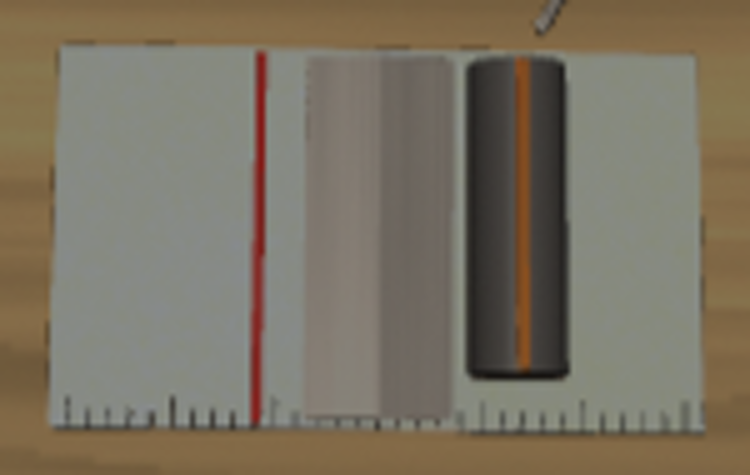

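The strip runs from y≈-48 to +25, so it is about 73 mm wide and the crest about 5.1 mm high. The red line is at y≈47.3, the pipe at about (600,-76) and the grip at (467,315) with yaw 0.068. I turn the tool first, then move over the grip.

Emit:
arm_command(steps=[[1,[0,0,0],-0.095],[1,[0,0,0],-0.095],[1,[0,0,0],-0.095],[1,[0,0,0],-0.093],[1,[0,0,0],0]], force=30)

```text
clock: 0.52
eef_pos: [167.6, 523.7, 205.1]
eef_rot: [-3.141, 0.001, 1.643]
wrist_force: [-0.3, 0.9, -0.2]
finger_gap: 93.9
```

Emit:
arm_command(steps=[[1,[-2.5,3.1,0.5],0],[1,[-2.5,3.1,0.5],0],[1,[-2.5,3.1,0.5],0],[1,[-2.5,3.1,0.5],0],[1,[-2.5,3.1,0.5],0]])

```text
clock: 0.93
eef_pos: [332.0, 408.3, 180.2]
eef_rot: [-3.142, 0.0, 1.636]
wrist_force: [-0.4, 0.3, -0.3]
finger_gap: 93.8
```

Emit:
arm_command(steps=[[1,[-2.5,3.1,0.5],0],[1,[-2.5,3.1,0.5],0],[1,[-2.5,3.1,0.5],0],[1,[-2.5,3.1,0.5],0],[1,[0,0,0],0]])

```text
clock: 1.35
eef_pos: [465.2, 314.3, 159.1]
eef_rot: [-3.141, 0.001, 1.631]
wrist_force: [-0.8, -0.7, -1.1]
finger_gap: 93.8
```

```bash
cat >> h.py <<'E'
def to(x,y,z,yaw=None):
    s=manip.read_state();p=s['eef_pos'];w=s['eef_rot'][2]
    R=cv2.Rodrigues(np.array([0,0,0.]))[0]
    from scipy.spatial.transform import Rotation as Ro
    R=Ro.from_euler('xyz',s['eef_rot']).as_matrix()
    d=R.T@(np.array([x,y,z])-p)
    print('clk',s['clock'],'pos',p.round(1),'rot',s['eef_rot'].round(4),'F',s['wrist_force'].round(2),'gap',round(s['finger_gap'],1),'shift cm',(d/10).round(2),'turn',None if yaw is None else round(w-yaw,4))
E
python3 - <<'E'
from h import *
to(467,315,130,1.639)
p,d=manip.camera("wrist"); cv2.imwrite("pics/w1.png",p[:,:,::-1])
E
```

```text
clk 1.35 pos [465.2 314.3 159.1] rot [-3.1408e+00  1.4000e-03  1.6308e+00] F [-0.78 -0.69 -1.13] gap 93.8 shift cm [0.06 0.18 2.91] turn -0.0082
```

View pics/w1.png

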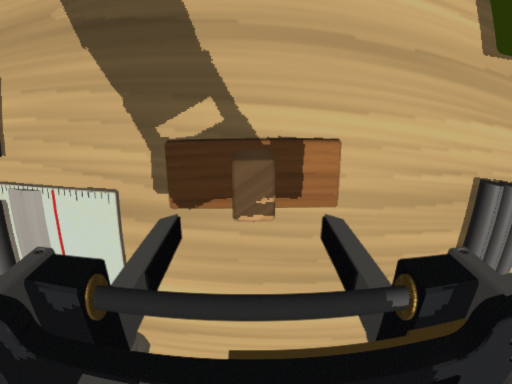

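The wrist view shows the grip at columns 233–275, centred between the fingertips (181 and 322), and the plate is parallel to the jaws. I descend and grip.

Emit:
arm_command(steps=[[1,[0.06,0.18,2.5],0],[1,[0,0,2.5],0],[1,[0,0,2.5],0],[1,[0,0,2.5],0],[1,[0,0,2.2],0]])

```text
clock: 1.82
eef_pos: [462.0, 319.6, 37.0]
eef_rot: [-3.141, 0.0, 1.637]
wrist_force: [0.1, 0.1, -1.4]
finger_gap: 94.0
```

Emit:
arm_command(steps=[[0.3,[0,0,0],0],[0.3,[0,0,0],0],[0.2,[0,0,0],0],[0.2,[0,0,0],0],[0.2,[0,0,0],0]], force=35)

```text
clock: 2.23
eef_pos: [463.6, 319.5, 39.9]
eef_rot: [3.14, -0.001, 1.639]
wrist_force: [-0.1, -1.3, 0.0]
finger_gap: 64.1
```

Emit:
arm_command(steps=[[0,[0,0,0],0],[0,[0,0,0],0],[0,[0,0,0],0],[0,[0,0,0],0],[0,[0,0,0],0]], force=35)

```text
clock: 2.65
eef_pos: [463.2, 319.0, 38.7]
eef_rot: [3.141, 0.0, 1.639]
wrist_force: [-1.0, -2.0, 4.4]
finger_gap: 39.6
```

Emit:
arm_command(steps=[[0,[0,0,-1],0],[0,[0,0,-2],0],[0,[0,0,-2],0],[0,[0,0,0],0],[0,[0,0,0],0]])

```text
clock: 3.07
eef_pos: [463.3, 319.3, 88.9]
eef_rot: [3.14, -0.001, 1.639]
wrist_force: [-0.1, -0.2, -3.4]
finger_gap: 39.9
```

Run:
```python
from h import *
to(600,-136,130,1.576)
p,d=manip.camera("side"); cv2.imwrite("pics/s2.png",p[:,:,::-1])
print(manip.read_state()['wrist_force'],manip.read_state()['moment'])
```

```text
clk 3.0667 pos [463.3 319.3  88.9] rot [ 3.1404e+00 -7.0000e-04  1.6390e+00] F [-0.13 -0.22 -3.41] gap 39.9 shift cm [-46.35  10.54  -4.13] turn 0.063
[-0.73829046 -0.65281543 -3.42023728] [0.03520666 0.02313521 0.0339398 ]
```

View pics/s2.png

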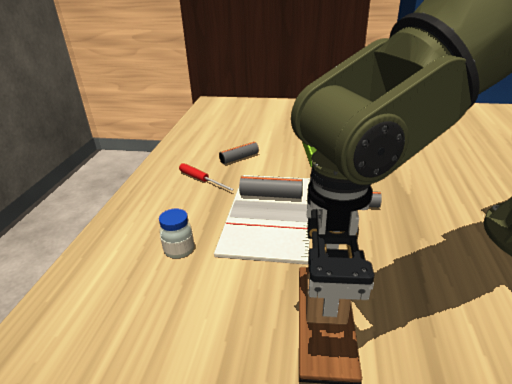

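The float is held at 3.4 N, with the TCP about 38.7 mm above the sole. I turn it to the board's yaw, raise it and carry it over the pipe.

Emit:
arm_command(steps=[[0,[0,0,-2.5],0.063],[0,[0,0,-2.5],0],[0,[-2,0.6,0],0],[0,[-3,0.9,0],0],[0,[-3,0.9,0],0]])

```text
clock: 3.53
eef_pos: [487.0, 238.4, 137.1]
eef_rot: [-3.14, 0.001, 1.578]
wrist_force: [0.9, -0.6, -3.8]
finger_gap: 40.0
```

Emit:
arm_command(steps=[[0,[-3,0.9,0],0],[0,[-3,0.9,0],0],[0,[-3,0.9,0],0],[0,[-3,0.9,0],0],[0,[-3,0.9,0],0]])

```text
clock: 3.95
eef_pos: [532.9, 87.9, 136.8]
eef_rot: [-3.139, 0.0, 1.576]
wrist_force: [1.3, 0.7, -3.8]
finger_gap: 39.6
```

Emit:
arm_command(steps=[[0,[-3,0.9,0],0],[0,[-3,0.9,0],0],[0,[-3,0.9,0],0],[0,[-3,0.9,0],0],[0,[-3,0.9,0],0]])

```text
clock: 4.37
eef_pos: [578.7, -61.8, 136.7]
eef_rot: [-3.139, -0.0, 1.576]
wrist_force: [1.0, -1.0, -2.8]
finger_gap: 39.9
```

Emit:
arm_command(steps=[[0,[-2.5,0.6,0],0],[0,[-1.5,0.4,0],0],[0,[0,0,0],0],[0,[0,0,0],0],[0,[0,0,0],0]])

```text
clock: 4.78
eef_pos: [588.9, -99.2, 137.8]
eef_rot: [-3.14, -0.001, 1.577]
wrist_force: [0.3, 0.5, -4.3]
finger_gap: 39.7
```

Run:
```python
from h import *
to(600,-137,110,1.576)
p,d=manip.camera("side"); cv2.imwrite("pics/s3.png",p[:,:,::-1])
p,d=manip.camera("top"); cv2.imwrite("pics/t3.png",p[:,:,::-1])
```

```text
clk 4.7833 pos [588.9 -99.2 137.8] rot [-3.1404e+00 -5.0000e-04  1.5766e+00] F [ 0.33  0.5  -4.29] gap 39.7 shift cm [-3.79  1.09  2.77] turn 0.0006
```

View pics/s3.png

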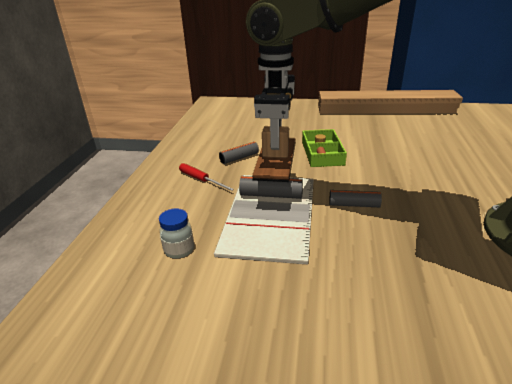

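View pics/t3.png

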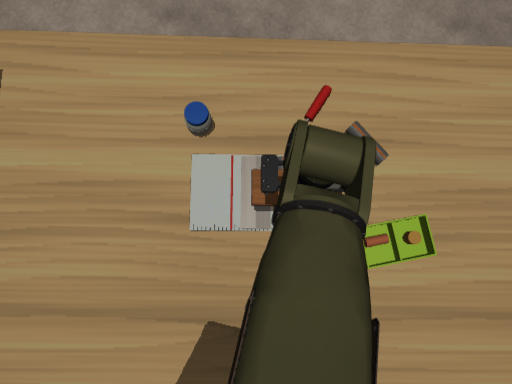

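Emit:
arm_command(steps=[[0,[-1.9,0.55,0],0],[0,[-1.9,0.55,0],0],[0,[0,0,1.5],0],[0,[0,0,1.2],0],[0,[0,0,0.5],0]])

```text
clock: 5.3
eef_pos: [599.6, -137.1, 104.3]
eef_rot: [-3.139, -0.001, 1.577]
wrist_force: [-0.0, 0.1, -4.1]
finger_gap: 39.6
```

Emit:
arm_command(steps=[[0,[0,0,0],0],[0,[0,0,0],0],[0,[0,0,0],0]])

```text
clock: 5.55
eef_pos: [600.8, -137.7, 107.2]
eef_rot: [3.141, 0.0, 1.577]
wrist_force: [-0.4, -0.2, -1.9]
finger_gap: 39.2
```

Run:
```python
from h import *
to(600,-137,100,1.576)
p,d=manip.camera("side"); cv2.imwrite("pics/s4.png",cv2.resize(p[130:230,200:330,::-1],None,fx=5,fy=5))
s=manip.read_state();print(s['moment'])
```

```text
clk 5.55 pos [ 600.8 -137.7  107.2] rot [3.1407e+00 2.0000e-04 1.5767e+00] F [-0.36 -0.15 -1.86] gap 39.2 shift cm [ 0.07 -0.08  0.72] turn 0.0007
[-0.02714314  0.03260092 -0.02977528]
```

View pics/s4.png

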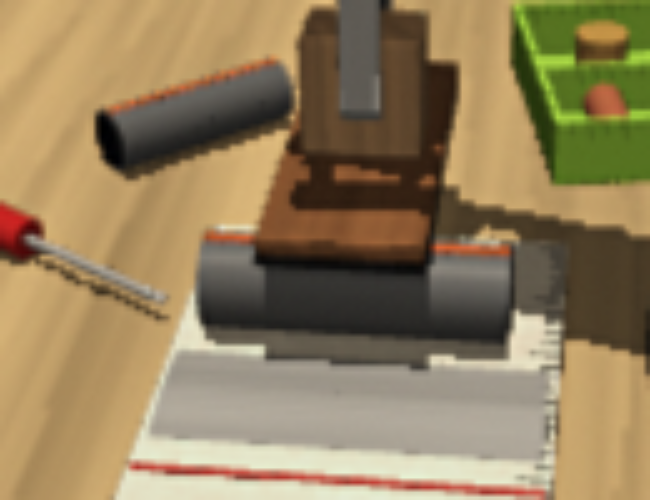

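Emit:
arm_command(steps=[[0,[0,0,0.1],0],[0,[0,0,0.1],0],[0,[0,0,0.1],0],[0,[0,0,0],0],[0,[0,0,0],0]])

```text
clock: 6.02
eef_pos: [600.4, -138.3, 103.4]
eef_rot: [-3.141, -0.0, 1.576]
wrist_force: [-0.5, 0.5, -3.0]
finger_gap: 39.8
```

Emit:
arm_command(steps=[[0,[0,0,0.1],0],[0,[0,0,0.1],0],[0,[0,0,0],0],[0,[0,0,0],0]])

```text
clock: 6.35
eef_pos: [600.5, -138.2, 101.3]
eef_rot: [-3.141, -0.0, 1.576]
wrist_force: [0.5, 0.9, -3.0]
finger_gap: 39.8
```

Emit:
arm_command(steps=[[0,[0,0,0.1],0],[0,[0,0,0],0],[0,[0,0,0],0]])

```text
clock: 6.6
eef_pos: [600.5, -138.3, 100.4]
eef_rot: [-3.142, -0.0, 1.576]
wrist_force: [0.2, 0.5, -4.1]
finger_gap: 39.6
```

Emit:
arm_command(steps=[[0,[0,0,0.05],0],[0,[0,0,0],0],[0,[0,0,0],0]])

```text
clock: 6.85
eef_pos: [600.5, -138.2, 99.9]
eef_rot: [-3.142, -0.0, 1.576]
wrist_force: [0.6, 0.0, -3.7]
finger_gap: 40.0
```

Emit:
arm_command(steps=[[0,[0,0,0.05],0],[0,[0,0,0],0],[0,[0,0,0],0]])

```text
clock: 7.1
eef_pos: [600.5, -138.2, 99.4]
eef_rot: [3.142, 0.0, 1.576]
wrist_force: [0.1, 0.3, -2.9]
finger_gap: 39.9
```

Emit:
arm_command(steps=[[0,[0,0,0.05],0],[0,[0,0,0],0],[0,[0,0,0],0]])

```text
clock: 7.35
eef_pos: [600.5, -138.2, 98.9]
eef_rot: [-3.142, -0.0, 1.576]
wrist_force: [0.1, -0.0, -3.1]
finger_gap: 39.9
```

Run:
```python
from h import *
to(600,-137,100,1.576)
s=manip.read_state();print(s['moment'])
```

```text
clk 7.35 pos [ 600.5 -138.2   98.9] rot [-3.1415 -0.      1.576 ] F [ 0.1  -0.05 -3.08] gap 39.9 shift cm [ 0.12 -0.05 -0.11] turn 0.0
[ 0.07917331  0.01136285 -0.00539798]
```

Emit:
arm_command(steps=[[0,[0,0,0.05],0],[0,[0,0,0],0],[0,[0,0,0],0]])

```text
clock: 7.6
eef_pos: [600.6, -138.3, 98.7]
eef_rot: [3.141, 0.0, 1.576]
wrist_force: [0.0, -0.2, -0.7]
finger_gap: 39.7
```

```bash
python3 -c "
from h import *
s=manip.read_state();print(s['moment'],s['wrist_force'])"
```

```text
[0.13209189 0.09328983 0.06105174] [ 0.0155337  -0.22443196 -0.68682012]
```

Emit:
arm_command(steps=[[0,[0,0,0.05],0],[0,[0,0,0],0],[0,[0,0,0],0]])

```text
clock: 7.85
eef_pos: [600.7, -138.3, 98.5]
eef_rot: [3.141, 0.0, 1.576]
wrist_force: [-2.0, 0.7, 5.3]
finger_gap: 39.6
```

```bash
python3 -c "
from h import *
s=manip.read_state();print(s['moment'],s['wrist_force'],s['eef_pos'],s['eef_rot'])"
```

```text
[0.5620224  0.52690935 0.08136312] [-2.02509407  0.66884449  5.29426135] [ 600.65985404 -138.27256444   98.54534602] [3.14093869e+00 8.64459051e-05 1.57595463e+00]
```

Contact came at TCP z≈98.7, as predicted, and the load is now about 8.7 N in total. The stiffness is about 12 N/mm. I start rolling on the flat with feedback after each call.

Emit:
arm_command(steps=[[0,[0.1,0,0],0],[0,[0.1,0,0],0],[0,[0.2,0,0],0],[0,[0.2,0,0],0],[0,[0.2,0,0],0]])

```text
clock: 8.27
eef_pos: [600.6, -130.2, 98.6]
eef_rot: [3.141, 0.0, 1.576]
wrist_force: [-2.1, -0.8, 6.1]
finger_gap: 39.8
```

Emit:
arm_command(steps=[[0,[0.2,0,0],0],[0,[0.2,0,0],0],[0,[0.2,0,0],0]])

```text
clock: 8.52
eef_pos: [600.6, -124.2, 98.6]
eef_rot: [3.141, 0.0, 1.576]
wrist_force: [-3.3, 0.3, 5.3]
finger_gap: 39.9
```

Emit:
arm_command(steps=[[0,[0.2,0,0],0],[0,[0.2,0,0],0],[0,[0.2,0,0],0],[0,[0.2,0,0],0],[0,[0.2,0,0],0]])

```text
clock: 8.93
eef_pos: [600.5, -114.2, 98.6]
eef_rot: [3.141, 0.0, 1.576]
wrist_force: [-3.1, 0.3, 6.2]
finger_gap: 40.0
```

Emit:
arm_command(steps=[[0,[0.2,0,0],0],[0,[0.2,0,0],0],[0,[0.2,0,0],0],[0,[0.2,0,0],0],[0,[0.2,0,0],0]])

```text
clock: 9.35
eef_pos: [600.5, -104.2, 98.6]
eef_rot: [3.141, 0.0, 1.576]
wrist_force: [-2.9, -0.2, 6.1]
finger_gap: 40.1
```

Emit:
arm_command(steps=[[0,[0.2,0,0],0],[0,[0.2,0,0],0],[0,[0.2,0,0],0]])

```text
clock: 9.6
eef_pos: [600.4, -98.2, 98.6]
eef_rot: [3.141, 0.0, 1.576]
wrist_force: [-3.8, 0.3, 6.7]
finger_gap: 39.9
```

Run:
```python
from h import *
to(600,-137,100,1.576)
p,d=manip.camera("side"); cv2.imwrite("pics/s5.png",cv2.resize(p[130:280,190:340,::-1],None,fx=4,fy=4))
```

```text
clk 9.6 pos [600.4 -98.2  98.6] rot [3.141e+00 2.000e-04 1.576e+00] F [-3.83  0.25  6.69] gap 39.9 shift cm [-3.88 -0.06 -0.14] turn -0.0
```

View pics/s5.png

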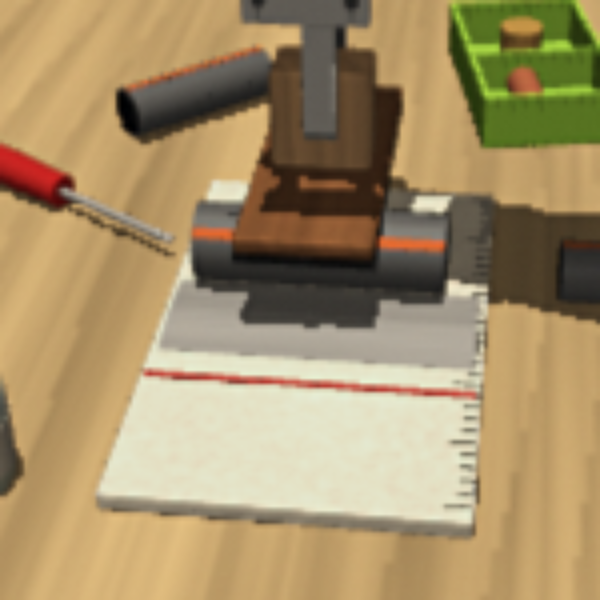

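Emit:
arm_command(steps=[[0,[0.2,0,-0.02],0],[0,[0.2,0,0],0],[0,[0.2,0,0],0],[0,[0.1,0,0],0]])

```text
clock: 9.98
eef_pos: [600.4, -91.0, 98.6]
eef_rot: [3.141, 0.0, 1.576]
wrist_force: [-2.6, 0.1, 6.3]
finger_gap: 39.8
```

Emit:
arm_command(steps=[[0,[0.15,0,0],0],[0,[0.15,0,0],0]])

```text
clock: 10.15
eef_pos: [600.3, -88.1, 98.6]
eef_rot: [3.141, 0.0, 1.576]
wrist_force: [-2.3, -0.1, 6.4]
finger_gap: 39.8
```

Emit:
arm_command(steps=[[0,[0.1,0,0],0],[0,[0.1,0,0],0]])

```text
clock: 10.32
eef_pos: [600.4, -86.1, 98.6]
eef_rot: [3.141, 0.0, 1.576]
wrist_force: [-2.9, -0.6, 6.4]
finger_gap: 39.7
```

Emit:
arm_command(steps=[[0,[0.1,0,0],0],[0,[0.1,0,0],0]])

```text
clock: 10.48
eef_pos: [600.3, -84.2, 98.6]
eef_rot: [3.141, 0.0, 1.576]
wrist_force: [-3.2, -0.8, 6.2]
finger_gap: 39.8
```

Emit:
arm_command(steps=[[0,[0.1,0,0],0],[0,[0.1,0,0],0]])

```text
clock: 10.65
eef_pos: [600.3, -82.3, 98.7]
eef_rot: [3.141, 0.0, 1.576]
wrist_force: [-3.1, -1.7, 7.5]
finger_gap: 39.4
```

The force is rising and fy has gone negative, so the pipe is on the bevel at float y≈-83. From here the float rises 1 mm for every 14 mm of travel.

Emit:
arm_command(steps=[[0,[0.14,0,-0.02],0],[0,[0.14,0,-0.015],0],[0,[0.14,0,-0.01],0]])

```text
clock: 10.9
eef_pos: [600.3, -78.1, 99.0]
eef_rot: [3.141, 0.0, 1.576]
wrist_force: [-3.1, -1.5, 5.4]
finger_gap: 39.6
```

Emit:
arm_command(steps=[[0,[0.14,0,-0.01],0],[0,[0.14,0,-0.01],0],[0,[0.14,0,-0.01],0]])

```text
clock: 11.15
eef_pos: [600.2, -73.9, 99.3]
eef_rot: [3.141, 0.0, 1.576]
wrist_force: [-2.8, -1.5, 6.1]
finger_gap: 39.8
```

Emit:
arm_command(steps=[[0,[0.14,0,-0.01],0],[0,[0.14,0,-0.01],0],[0,[0.14,0,-0.01],0],[0,[0.14,0,-0.01],0],[0,[0.14,0,-0.01],0]])

```text
clock: 11.57
eef_pos: [600.2, -66.9, 99.8]
eef_rot: [3.141, 0.0, 1.576]
wrist_force: [-3.3, -1.0, 5.0]
finger_gap: 39.9
```

Emit:
arm_command(steps=[[0,[0.14,0,-0.01],0],[0,[0.14,0,-0.01],0],[0,[0.14,0,-0.01],0],[0,[0.14,0,-0.01],0],[0,[0.14,0,-0.01],0]])

```text
clock: 11.98
eef_pos: [600.1, -59.9, 100.3]
eef_rot: [3.141, 0.0, 1.576]
wrist_force: [-2.7, -0.9, 5.6]
finger_gap: 39.6
```

Emit:
arm_command(steps=[[0,[0.14,0,-0.01],0],[0,[0.14,0,-0.01],0],[0,[0.14,0,-0.01],0],[0,[0.14,0,-0.01],0],[0,[0.14,0,-0.01],0]])

```text
clock: 12.4
eef_pos: [600.1, -52.9, 100.8]
eef_rot: [3.141, 0.0, 1.576]
wrist_force: [-3.6, -1.7, 5.3]
finger_gap: 39.7
```

Tracking is clean. I continue toward the crest, expected at float y≈-10.

Emit:
arm_command(steps=[[0,[0.14,0,-0.01],0],[0,[0.14,0,-0.01],0],[0,[0.14,0,-0.01],0],[0,[0.14,0,-0.01],0],[0,[0.14,0,-0.01],0]])

```text
clock: 12.82
eef_pos: [600.1, -45.9, 101.3]
eef_rot: [3.141, 0.0, 1.576]
wrist_force: [-3.3, -1.5, 6.7]
finger_gap: 39.8
```

Emit:
arm_command(steps=[[0,[0.14,0,-0.01],0],[0,[0.14,0,-0.01],0],[0,[0.14,0,-0.01],0],[0,[0.14,0,-0.01],0],[0,[0.14,0,-0.01],0]])

```text
clock: 13.23
eef_pos: [600.0, -38.9, 101.8]
eef_rot: [3.141, 0.0, 1.576]
wrist_force: [-3.4, -0.5, 4.9]
finger_gap: 40.0
```

Emit:
arm_command(steps=[[0,[0.14,0,-0.01],0],[0,[0.14,0,-0.01],0],[0,[0.14,0,-0.01],0],[0,[0.14,0,-0.01],0],[0,[0.14,0,-0.01],0]])

```text
clock: 13.65
eef_pos: [600.0, -31.9, 102.3]
eef_rot: [3.141, 0.0, 1.576]
wrist_force: [-4.0, -1.0, 5.5]
finger_gap: 40.0
```

Emit:
arm_command(steps=[[0,[0.14,0,-0.01],0],[0,[0.14,0,-0.01],0],[0,[0.14,0,-0.01],0],[0,[0.14,0,-0.01],0],[0,[0.14,0,-0.01],0]])

```text
clock: 14.07
eef_pos: [600.0, -24.9, 102.7]
eef_rot: [3.141, 0.0, 1.576]
wrist_force: [-3.1, -0.5, 5.4]
finger_gap: 40.2
```

Emit:
arm_command(steps=[[0,[0.14,0,-0.01],0],[0,[0.14,0,-0.01],0],[0,[0.14,0,-0.01],0],[0,[0.14,0,-0.01],0]])

```text
clock: 14.4
eef_pos: [599.9, -19.3, 103.1]
eef_rot: [3.141, 0.0, 1.576]
wrist_force: [-2.4, -1.2, 5.3]
finger_gap: 39.7
```

Emit:
arm_command(steps=[[0,[0.14,0,-0.01],0],[0,[0.14,0,-0.005],0]])

```text
clock: 14.57
eef_pos: [599.9, -16.5, 103.3]
eef_rot: [3.141, 0.0, 1.576]
wrist_force: [-2.8, -1.6, 5.8]
finger_gap: 39.9
```

Emit:
arm_command(steps=[[0,[0.14,0,-0.005],0],[0,[0.14,0,-0.003],0]])

```text
clock: 14.73
eef_pos: [599.9, -13.7, 103.5]
eef_rot: [3.141, 0.001, 1.576]
wrist_force: [-4.0, -0.3, 6.7]
finger_gap: 40.1
```

Emit:
arm_command(steps=[[0,[0.14,0,0],0],[0,[0.14,0,0],0]])

```text
clock: 14.9
eef_pos: [599.9, -10.9, 103.6]
eef_rot: [3.141, 0.0, 1.576]
wrist_force: [-3.8, -1.3, 7.5]
finger_gap: 40.1
```

Emit:
arm_command(steps=[[0,[0.14,0,0],0],[0,[0.14,0,0],0]])

```text
clock: 15.07
eef_pos: [599.9, -8.0, 103.7]
eef_rot: [3.141, 0.0, 1.576]
wrist_force: [-3.9, -0.7, 7.8]
finger_gap: 39.9
```

Emit:
arm_command(steps=[[0,[0.14,0,0],0],[0,[0.1,0,0],0]])

```text
clock: 15.23
eef_pos: [599.8, -5.5, 103.6]
eef_rot: [3.141, 0.0, 1.576]
wrist_force: [-3.8, -0.0, 8.0]
finger_gap: 40.1
```

Emit:
arm_command(steps=[[0,[0.14,0,0.003],0],[0,[0.14,0,0.005],0]])

```text
clock: 15.4
eef_pos: [599.9, -2.7, 103.6]
eef_rot: [3.141, 0.0, 1.576]
wrist_force: [-4.9, 0.5, 7.7]
finger_gap: 39.8
```

Emit:
arm_command(steps=[[0,[0.14,0,0.007],0],[0,[0.14,0,0.008],0]])

```text
clock: 15.57
eef_pos: [599.8, 0.2, 103.4]
eef_rot: [3.141, 0.0, 1.576]
wrist_force: [-4.1, 0.5, 8.1]
finger_gap: 40.1
```

Emit:
arm_command(steps=[[0,[0.14,0,0.01],0],[0,[0.14,0,0.01],0]])

```text
clock: 15.73
eef_pos: [599.8, 3.0, 103.2]
eef_rot: [3.141, 0.0, 1.576]
wrist_force: [-4.9, 0.8, 8.5]
finger_gap: 39.9
```

Emit:
arm_command(steps=[[0,[0.14,0,0],0],[0,[0.14,0,0.01],0],[0,[0.14,0,0.01],0]])

```text
clock: 15.98
eef_pos: [599.8, 7.2, 102.9]
eef_rot: [3.141, 0.0, 1.576]
wrist_force: [-5.0, 0.5, 7.4]
finger_gap: 39.7
```

Emit:
arm_command(steps=[[0,[0.14,0,0.01],0],[0,[0.14,0,0.01],0],[0,[0.14,0,0.01],0],[0,[0.14,0,0.01],0]])

```text
clock: 16.32
eef_pos: [599.8, 12.8, 102.6]
eef_rot: [3.141, 0.0, 1.576]
wrist_force: [-4.1, 0.5, 7.1]
finger_gap: 39.9
```

Emit:
arm_command(steps=[[0,[0.14,0,0.01],0],[0,[0.14,0,0.01],0],[0,[0.14,0,0.01],0],[0,[0.14,0,0.01],0],[0,[0.14,0,0.01],0]])

```text
clock: 16.73
eef_pos: [599.7, 19.8, 102.1]
eef_rot: [3.141, 0.0, 1.576]
wrist_force: [-3.1, 1.3, 7.6]
finger_gap: 39.7
```

Emit:
arm_command(steps=[[0,[0.14,0,0.01],0],[0,[0.14,0,0.005],0],[0,[0.14,0,0.01],0],[0,[0.14,0,0.01],0],[0,[0.14,0,0.01],0]])

```text
clock: 17.15
eef_pos: [599.6, 26.8, 101.5]
eef_rot: [3.141, 0.0, 1.576]
wrist_force: [-5.3, 1.1, 7.2]
finger_gap: 40.0
```

Emit:
arm_command(steps=[[0,[0.14,0,0.01],0],[0,[0.14,0,0.01],0],[0,[0.14,0,0.01],0],[0,[0.14,0,0.01],0],[0,[0.14,0,0.01],0]])

```text
clock: 17.57
eef_pos: [599.6, 33.8, 101.1]
eef_rot: [3.141, 0.0, 1.576]
wrist_force: [-3.8, 0.8, 7.9]
finger_gap: 40.0
```

Run:
```python
from h import *
to(600,110,100,1.576)
p,d=manip.camera("side"); cv2.imwrite("pics/s6.png",cv2.resize(p[130:280,190:340,::-1],None,fx=4,fy=4))
p,d=manip.camera("top"); cv2.imwrite("pics/t6.png",cv2.resize(p[120:270,180:330,::-1],None,fx=4,fy=4))
```

```text
clk 17.5667 pos [599.6  33.8 101.1] rot [3.1413e+00 1.0000e-04 1.5761e+00] F [-3.84  0.76  7.86] gap 40.0 shift cm [7.62 0.08 0.11] turn 0.0001
```

View pics/s6.png

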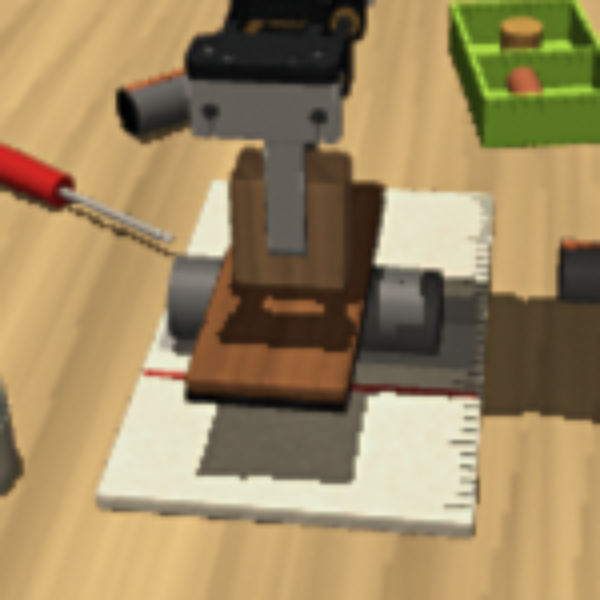

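View pics/t6.png

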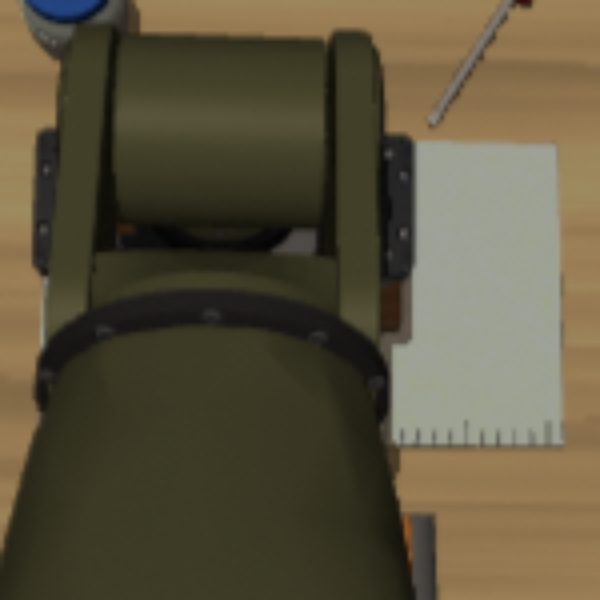

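The side view shows the pipe on the down-bevel under the sole, roughly parallel to the red line. I continue down.

Emit:
arm_command(steps=[[0,[0.14,0,0.005],0],[0,[0.14,0,0.01],0],[0,[0.14,0,0.005],0],[0,[0.14,0,0.01],0],[0,[0.14,0,0.01],0]])

```text
clock: 18.08
eef_pos: [599.6, 40.8, 100.6]
eef_rot: [3.141, 0.0, 1.576]
wrist_force: [-4.7, 0.3, 7.5]
finger_gap: 40.0
```

Emit:
arm_command(steps=[[0,[0.14,0,0.01],0],[0,[0.14,0,0.01],0],[0,[0.14,0,0.01],0],[0,[0.14,0,0.01],0],[0,[0.14,0,0.01],0]])

```text
clock: 18.5
eef_pos: [599.5, 47.8, 100.1]
eef_rot: [3.141, 0.0, 1.576]
wrist_force: [-4.0, 0.1, 7.1]
finger_gap: 39.7
```

Emit:
arm_command(steps=[[0,[0.14,0,0.01],0],[0,[0.14,0,0.01],0],[0,[0.14,0,0.01],0],[0,[0.14,0,0.01],0],[0,[0.14,0,0.01],0]])

```text
clock: 18.92
eef_pos: [599.5, 54.8, 99.6]
eef_rot: [3.141, 0.0, 1.576]
wrist_force: [-4.2, 1.1, 6.6]
finger_gap: 39.7
```

Emit:
arm_command(steps=[[0,[0.14,0,0.01],0],[0,[0.14,0,0.01],0],[0,[0.14,0,0.01],0],[0,[0.14,0,0.01],0]])

```text
clock: 19.25
eef_pos: [599.5, 60.4, 99.2]
eef_rot: [3.141, 0.0, 1.576]
wrist_force: [-4.4, 0.5, 7.2]
finger_gap: 39.6
```

Emit:
arm_command(steps=[[0,[0.14,0,0.01],0],[0,[0.14,0,0.005],0]])

```text
clock: 19.42
eef_pos: [599.4, 63.2, 99.1]
eef_rot: [3.141, 0.0, 1.576]
wrist_force: [-4.3, 0.2, 6.4]
finger_gap: 39.8
```

Emit:
arm_command(steps=[[0,[0.14,0,0.005],0],[0,[0.14,0,0],0]])

```text
clock: 19.58
eef_pos: [599.4, 66.0, 98.9]
eef_rot: [3.141, 0.0, 1.576]
wrist_force: [-2.3, 1.2, 5.0]
finger_gap: 40.0
```

Emit:
arm_command(steps=[[0,[0.14,0,0.01],0],[0,[0.14,0,0.01],0]])

```text
clock: 19.75
eef_pos: [599.4, 68.8, 98.7]
eef_rot: [3.141, 0.0, 1.576]
wrist_force: [-3.9, 0.7, 6.3]
finger_gap: 39.9
```

Emit:
arm_command(steps=[[0,[0.14,0,0],0],[0,[0.14,0,0],0]])

```text
clock: 19.92
eef_pos: [599.4, 71.5, 98.6]
eef_rot: [3.141, 0.0, 1.576]
wrist_force: [-2.8, -0.2, 5.2]
finger_gap: 40.0
```

Emit:
arm_command(steps=[[0,[0.14,0,0],0],[0,[0.14,0,0],0],[0,[0.14,0,0],0]])

```text
clock: 20.17
eef_pos: [599.4, 75.6, 98.6]
eef_rot: [3.142, 0.0, 1.576]
wrist_force: [-3.1, -0.7, 4.7]
finger_gap: 40.0
```

The pipe is on the flat again, with about 8 N total. I roll on and measure before the final approach.

Emit:
arm_command(steps=[[0,[0.2,0,0],0],[0,[0.2,0,0],0],[0,[0.2,0,0],0],[0,[0.2,0,0],0],[0,[0.2,0,0],0]])

```text
clock: 20.58
eef_pos: [599.3, 85.7, 98.6]
eef_rot: [3.142, 0.0, 1.576]
wrist_force: [-3.6, -0.2, 5.7]
finger_gap: 39.8
```

Emit:
arm_command(steps=[[0,[0.2,0,0],0],[0,[0.2,0,0],0],[0,[0.2,0,0],0],[0,[0.2,0,0],0],[0,[0.1,0,0],0]])

```text
clock: 21.0
eef_pos: [599.3, 94.8, 98.6]
eef_rot: [3.141, 0.0, 1.576]
wrist_force: [-4.3, -0.5, 5.8]
finger_gap: 39.5
```

```bash
cat > m.py <<'E'
from h import *
import sys
to(600,108,98.6,1.576)
p,d=manip.camera("side"); cv2.imwrite(f"pics/{sys.argv[1]}.png",cv2.resize(p[130:280,190:340,::-1],None,fx=4,fy=4))
v,u=np.mgrid[:384,:512];W=world("side",u,v,d)
x,y,z=W[...,0],W[...,1],W[...,2]
g=p.astype(int); grey=(g.max(-1)-g.min(-1)<25)&(g.max(-1)<140)
from scipy.optimize import least_squares
for lo,hi in((515,553),(648,685)):
    m=(x>lo)&(x<hi)&(z>24)&(z<63)&(y>-10)&(y<100)&(grey|((g[...,0]>150)&(g[...,2]<80)))
    Q=W[m]
    if len(Q)<10: print('few',len(Q)); continue
    r=least_squares(lambda q:np.hypot(Q[:,1]-q[0],Q[:,2]-36)-24,[45.],loss='soft_l1')
    print(len(Q),'x',Q[:,0].min().round(1),Q[:,0].max().round(1),'cy',r.x.round(2),'rms',np.sqrt((r.fun**2).mean()).round(2), 'maxz',Q[:,2].max().round(1))
R=(g[...,0]>90)&(g[...,1]<0.55*g[...,0])&(g[...,2]<0.55*g[...,0])&(np.abs(z-12)<6)&(y>30)&(y<65)&(x>500)&(x<710)
P=plane("side",u[R],v[R],12.);print('red',R.sum(),P[:,0].min() if R.sum() else '',P.mean(0) if R.sum() else '')
E
python3 m.py s7
```

```text
clk 21.0 pos [599.3  94.8  98.6] rot [3.1415e+00 3.0000e-04 1.5761e+00] F [-4.28 -0.51  5.82] gap 39.5 shift cm [ 1.32  0.08 -0.  ] turn 0.0001
307 x 522.1 552.9 cy [37.97] rms 2.84 maxz 61.9
199 x 648.1 672.2 cy [38.67] rms 1.12 maxz 61.7
red 11 501.32667931602117 [613.36436354  48.31729746  12.        ]
```

View pics/s7.png

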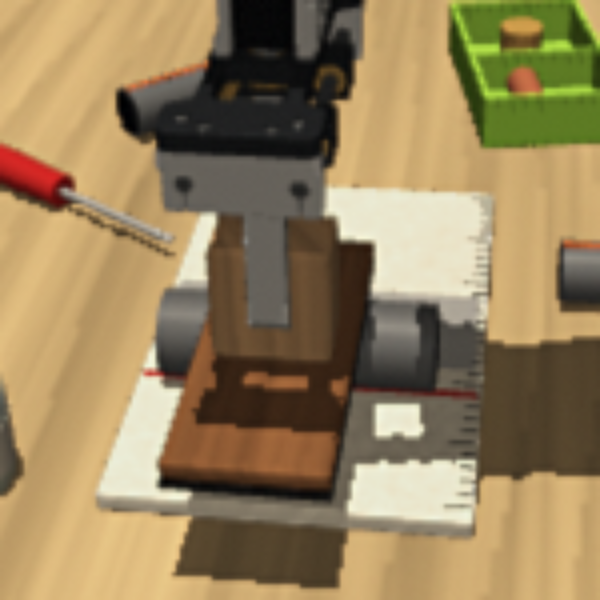

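Run:
```python
from h import *
from scipy.optimize import least_squares
v,u=np.mgrid[:384,:512]
for n in("side","top"):
    f=np.load(f"{n}0.npz");p=f['p'];d=f['d'];W=world(n,u,v,d);x,y,z=W[...,0],W[...,1],W[...,2];g=p.astype(int)
    for lo,hi in((515,553),(555,645),(648,685)):
        m=(x>lo)&(x<hi)&(z>24)&(z<66)&(y>-120)&(y<-40);Q=W[m]
        for free in (0,1):
            r=least_squares(lambda q:np.hypot(Q[:,1]-q[0],Q[:,2]-(q[1] if free else 36))-24,[-75.,36],loss='soft_l1')
            print(n,lo,len(Q),r.x.round(2))
    R=(g[...,0]>90)&(g[...,1]<0.7*g[...,0])&(g[...,2]<0.7*g[...,0])&(np.abs(z-12)<8)&(y>30)&(y<65)&(x>515)&(x<695)
    # subpixel: redness-weighted centroid per line
    w=np.clip(g[...,0]-g[...,1],0,None)
    if n=="side":
        S=[]
        for c in range(232,308):
            rr=np.arange(218,232);ww=w[rr,c].astype(float);ww[ww<15]=0
            if ww.sum()>60:S.append((c,(rr*ww).sum()/ww.sum()))
        S=np.array(S);P=plane(n,S[:,0],S[:,1],12.)
    else:
        S=[]
        for r in range(158,226):
            cc=np.arange(226,238);ww=w[r,cc].astype(float);ww[ww<15]=0
            if ww.sum()>60:S.append(((cc*ww).sum()/ww.sum(),r))
        S=np.array(S);P=plane(n,S[:,0],S[:,1],12.)
    k=np.polyfit(P[:,0]-600,P[:,1],1);print(n,'red slope,y@600',k,len(P),P[:,0].min(),P[:,0].max())
# top strip edge / pipe silhouette
```

```text
side 515 249 [-78.3  36. ]
side 515 249 [-78.39  36.34]
side 555 690 [-77.78  36.  ]
side 555 690 [-77.86  36.27]
side 648 193 [-77.38  36.  ]
side 648 193 [-77.41  36.1 ]
side red slope,y@600 [7.32564450e-03 4.65322361e+01] 76 503.6207545627506 669.7726676923219
top 515 256 [-77.27  36.  ]
top 515 256 [-77.25  35.78]
top 555 757 [-76.93  36.  ]
top 555 757 [-76.93  36.  ]
top 648 229 [-76.4  36. ]
top 648 229 [-76.39  35.7 ]
top red slope,y@600 [6.44311005e-03 4.74067947e+01] 68 512.027045002095 678.1930313032881
```

The side and top views agree that the total travel needed is 124.3 mm. The fitted pipe centre is now at y=38.3 against the line at 46.5 in the same camera, so 8.2 mm remain. Kinematics give 8.0. That is about 16 mm of float travel.

Emit:
arm_command(steps=[[0,[0.2,0,0],0],[0,[0.2,0,0],0],[0,[0.2,0,0],0],[0,[0.2,0,0],0],[0,[0.2,0,0],0]])

```text
clock: 21.47
eef_pos: [599.2, 104.7, 98.6]
eef_rot: [3.142, 0.0, 1.576]
wrist_force: [-2.5, -0.3, 4.6]
finger_gap: 39.7
```

Emit:
arm_command(steps=[[0,[0.2,0,0],0],[0,[0.2,0,0],0],[0,[0.1,0,0],0],[0,[0.1,0,0],0],[0,[0,0,0],0]])

```text
clock: 21.88
eef_pos: [599.2, 110.8, 98.6]
eef_rot: [3.141, 0.0, 1.576]
wrist_force: [-3.7, -0.6, 5.0]
finger_gap: 39.4
```

Emit:
arm_command(steps=[[0,[0,0,0],0],[0,[0,0,0],0],[0,[0,0,0],0],[0,[0,0,0],0],[0,[0,0,0],0]])

```text
clock: 22.3
eef_pos: [599.2, 110.6, 98.6]
eef_rot: [3.141, 0.0, 1.576]
wrist_force: [-3.1, 0.3, 5.7]
finger_gap: 39.8
```

```bash
python3 m.py s8
```

```text
clk 22.3 pos [599.2 110.6  98.6] rot [3.1415e+00 3.0000e-04 1.5760e+00] F [-3.11  0.27  5.74] gap 39.8 shift cm [-0.26  0.08 -0.  ] turn -0.0
310 x 522.1 552.6 cy [46.04] rms 2.44 maxz 61.7
201 x 648.1 672.6 cy [46.45] rms 1.18 maxz 61.0
red 4 501.32667931602117 [636.04653985  48.13616979  12.        ]
```

View pics/s8.png

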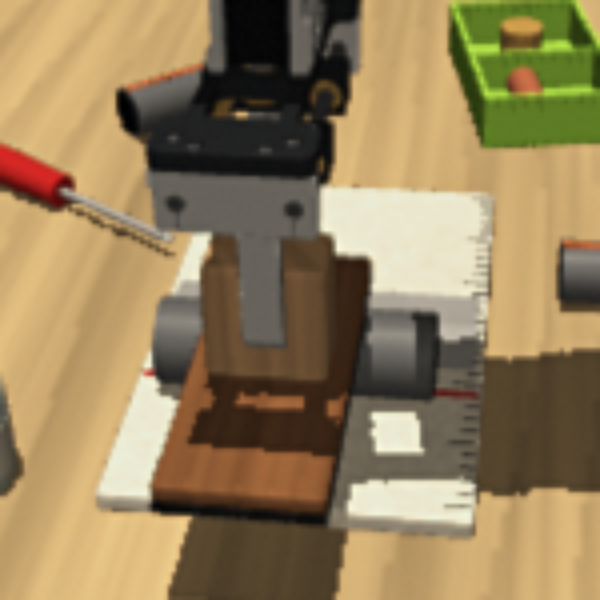

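The pipe centre is at 46.3 against the line at 46.5, held there for over 0.4 s. I lift slowly and vertically.

Emit:
arm_command(steps=[[0,[0,0,-0.02],0],[0,[0,0,-0.02],0],[0,[0,0,-0.03],0],[0,[0,0,-0.05],0],[0,[0,0,-0.1],0]])

```text
clock: 22.77
eef_pos: [599.0, 110.6, 100.0]
eef_rot: [-3.141, -0.0, 1.576]
wrist_force: [0.6, 0.0, -3.3]
finger_gap: 40.0
```

Emit:
arm_command(steps=[[0,[0,0,-0.3],0],[0,[0,0,-0.8],0],[0,[0,0,-1.5],0],[0,[0,0,-1.5],0],[0,[0,0,0],0]])

```text
clock: 23.18
eef_pos: [600.5, 110.8, 145.1]
eef_rot: [3.137, -0.001, 1.576]
wrist_force: [0.1, -0.8, -3.1]
finger_gap: 39.7
```

```bash
python3 m.py s9; python3 -c "
from h import *
to(467,318,139,1.639)"
```

```text
clk 23.1833 pos [600.5 110.8 145.1] rot [ 3.1366e+00 -6.0000e-04  1.5760e+00] F [ 0.09 -0.79 -3.12] gap 39.7 shift cm [-0.28 -0.08  4.65] turn -0.0
303 x 522.0 552.5 cy [45.95] rms 2.38 maxz 61.3
34 x 664.5 672.0 cy [46.71] rms 1.24 maxz 60.9
red 2 501.32667931602117 [592.2519819   48.41398359  12.        ]
clk 23.2333 pos [600.  110.7 143.3] rot [ 3.1384e+00 -4.0000e-04  1.5760e+00] F [-0.15  0.55 -3.65] gap 39.8 shift cm [ 20.8  -13.19   0.39] turn -0.063
```

View pics/s9.png

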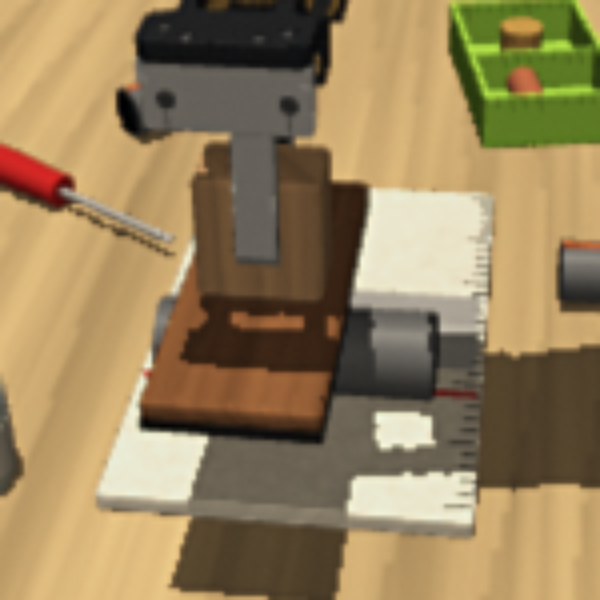

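The pipe stayed put. I carry the float back to its old spot beside the board, at about (467,318).

Emit:
arm_command(steps=[[0,[2,-1.2,0],0],[0,[3,-2,0],0],[0,[3,-2,0],0],[0,[3,-2,0],0],[0,[3,-2,0],0]])

```text
clock: 23.65
eef_pos: [505.0, 251.1, 140.7]
eef_rot: [-3.141, 0.0, 1.576]
wrist_force: [0.3, -0.1, -3.4]
finger_gap: 39.8
```

Emit:
arm_command(steps=[[0,[3,-2,0],0],[0,[2.3,-1.2,0],0],[0,[1.5,-0.8,0],0],[0,[0,0,0],0],[0,[0,0,0],0]])

```text
clock: 24.07
eef_pos: [465.6, 318.2, 140.8]
eef_rot: [-3.141, 0.001, 1.578]
wrist_force: [1.1, -0.7, -3.6]
finger_gap: 39.7
```

Emit:
arm_command(steps=[[0,[0,0,2.5],0],[0,[0,0,2.5],0],[0,[0,0,2],0],[0,[0,0,1.5],0],[0,[0,0,0],0]])

```text
clock: 24.48
eef_pos: [465.2, 315.9, 53.1]
eef_rot: [-3.137, 0.003, 1.575]
wrist_force: [0.2, -0.2, -3.3]
finger_gap: 39.6
```

Emit:
arm_command(steps=[[0,[0,0,0],0],[0,[0,0,0],0],[0,[0,0,0],0],[0,[0,0,0],0],[0,[0,0,0],0]])

```text
clock: 24.9
eef_pos: [466.4, 318.0, 57.3]
eef_rot: [3.141, -0.001, 1.576]
wrist_force: [-0.5, -1.3, -3.6]
finger_gap: 39.8
```

Emit:
arm_command(steps=[[0,[0,0,0.4],0],[0,[0,0,0.4],0],[0,[0,0,0.4],0],[0,[0,0,0.2],0],[0,[0,0,0],0]])

```text
clock: 25.32
eef_pos: [465.8, 317.7, 41.7]
eef_rot: [-3.14, 0.001, 1.576]
wrist_force: [-0.3, -0.1, -4.0]
finger_gap: 40.0
```

Emit:
arm_command(steps=[[0,[0,0,0.2],0],[0,[0,0,0.1],0],[0,[0,0,0],0],[0,[0,0,0],0]])

```text
clock: 25.65
eef_pos: [466.1, 317.9, 39.6]
eef_rot: [3.142, 0.0, 1.576]
wrist_force: [0.1, 0.2, -4.4]
finger_gap: 39.8
```

Emit:
arm_command(steps=[[0,[0,0,0.05],0],[0,[0,0,0.05],0],[0,[0,0,0],0]])

```text
clock: 25.9
eef_pos: [466.2, 317.9, 38.7]
eef_rot: [3.141, -0.0, 1.576]
wrist_force: [-0.8, 0.4, -2.0]
finger_gap: 40.1
```

Emit:
arm_command(steps=[[0,[0,0,0.05],0],[0,[0,0,0],0],[0,[0,0,0],0]])

```text
clock: 26.15
eef_pos: [466.2, 317.9, 38.7]
eef_rot: [3.141, -0.0, 1.576]
wrist_force: [-2.7, -1.4, 5.1]
finger_gap: 40.0
```

Emit:
arm_command(steps=[[0.6,[0,0,0],0],[0.8,[0,0,0],0],[1,[0,0,0],0],[1,[0,0,0],0],[1,[0,0,0],0]])

```text
clock: 26.57
eef_pos: [466.1, 317.9, 38.0]
eef_rot: [3.142, -0.0, 1.576]
wrist_force: [-0.2, 0.1, -0.5]
finger_gap: 69.5
```

Emit:
arm_command(steps=[[1,[0,0,0],0],[1,[0,0,0],0],[1,[0,0,0],0],[1,[0,0,0],0]])

```text
clock: 26.9
eef_pos: [466.1, 317.9, 38.0]
eef_rot: [-3.142, 0.0, 1.576]
wrist_force: [-0.4, -0.7, 0.3]
finger_gap: 93.2
```

Emit:
arm_command(steps=[[1,[0,0,-1],0],[1,[0,0,-2],0],[1,[0,0,-3],0],[1,[0,0,-3],0],[1,[0,0,-3],0]])

```text
clock: 27.32
eef_pos: [465.9, 317.8, 160.2]
eef_rot: [3.141, -0.0, 1.576]
wrist_force: [0.4, -0.3, -0.5]
finger_gap: 94.2
```

Emit:
arm_command(steps=[[1,[2,-2,-2],0],[1,[3,-2,-1],0],[1,[3,-2,0],0],[1,[3,-2,0],0],[1,[0,0,0],0]])

```text
clock: 27.73
eef_pos: [382.3, 431.3, 189.1]
eef_rot: [3.141, -0.002, 1.58]
wrist_force: [-1.1, -0.4, -0.5]
finger_gap: 94.3
```

Run:
```python
from h import *
from scipy.optimize import least_squares
to(466,318,150)
v,u=np.mgrid[:384,:512]
for n in("top","side"):
    p,d=manip.camera(n);cv2.imwrite(f"pics/end_{n}.png",p[:,:,::-1])
    W=world(n,u,v,d);x,y,z=W[...,0],W[...,1],W[...,2]
    for lo,hi in((515,553),(555,645),(648,685)):
        m=(x>lo)&(x<hi)&(z>24)&(z<66)&(y>5)&(y<90);Q=W[m]
        if len(Q)<20: print(n,lo,'few');continue
        r=least_squares(lambda q:np.hypot(Q[:,1]-q[0],Q[:,2]-q[1])-24,[47.,36],loss='soft_l1')
        print(n,lo,len(Q),r.x.round(2),Q[:,0].min().round(1),Q[:,0].max().round(1))
    m=(x>440)&(x<505)&(y>215)&(y<425)&(z>10)&(z<25);k,*_=np.linalg.lstsq(np.c_[x[m]-466,y[m]-318,np.ones(m.sum())],z[m],rcond=None);print('plate plane',k,m.sum())
```

```text
clk 27.7333 pos [382.3 431.3 189.1] rot [ 3.1413e+00 -1.6000e-03  1.5801e+00] F [-1.06 -0.35 -0.46] gap 94.3 shift cm [-11.42   8.26   3.9 ] turn None
top 515 262 [46.59 36.14] 524.8 553.0
top 555 765 [46.91 35.99] 555.2 644.9
top 648 224 [47.28 35.99] 648.1 675.8
plate plane [1.48568702e-03 1.96270542e-03 1.63638411e+01] 1687
side 515 330 [45.97 35.99] 522.0 553.0
side 555 888 [46.28 36.02] 555.3 644.9
side 648 237 [46.5  36.09] 648.0 672.6
plate plane [-3.00215586e-03 -7.47530139e-04  1.61482916e+01] 2459
```

View pics/end_top.png

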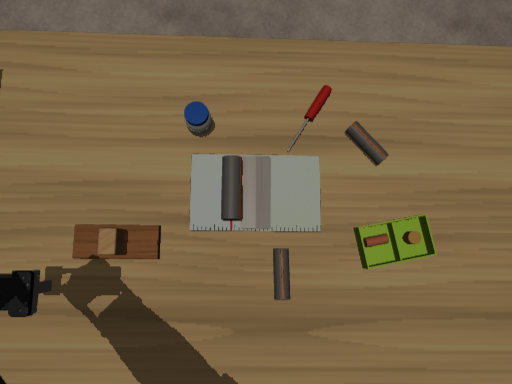

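View pics/end_side.png

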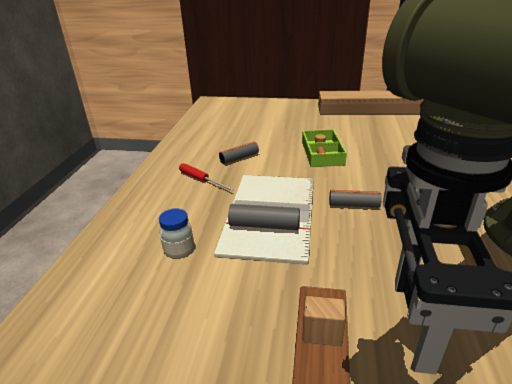

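Both views put the pipe within 0.5 mm of the line and parallel to it. The float lies flat at (117,242) px, and the jar, driver and tray are where they were. I hand in.

```bash
python3 -c "
from cell import manip
print(manip.sign_off())"
```

```text
the job is handed in; nothing more can be done
None
```

I picked the float up by its grip and laid it on the pipe. I then rolled the pipe over the strip, whose crest is about 5 mm high, and stopped it on the red line. The float held it there for over 0.4 s before I lifted it off and laid it back flat beside the board. I handed in at about 28 s; no verdict is reported.

| Check | Top camera | Side camera |
|---|---|---|
| Pipe centre across the board (y) | 46.9 mm | 46.3 mm |
| Red line (y) | 47.4 mm | 46.5 mm |

- **Pipe:** it is within about 0.5 mm of the line, and its axis is parallel to it within about 0.005 rad. Along the line it sits about 3 mm off the line's middle. Its centre height of 36 mm means it rests flat on the board.
- **Pressing force:** the highest reading after a move was about 12 N, float weight included, against the 18 N limit. Forces were only read at the end of each call, so brief peaks in between would not show.
- **Float:** the top of its plate measures 16.1 to 16.4 mm high with a tilt of 0.003 rad or less, so it lies flat on the bench.
- **Other items:** the jar, screwdriver and tray look unmoved in both views. The gripper is open and clear of everything.
- **Disagreements:** the two cameras differ by 0.6 to 0.9 mm in absolute position, but agree on pipe relative to line. While pressing, a sideways wrist force of 2 to 5 N along the pipe was present. It did not move the pipe measurably.

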